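Tip a housing casting onto its planed foot and lock it in the loading nest

TASK

The grey housing casting stands on its end on the bench beside the mouth of the steel nest. Topple it onto its bright planed foot face (bearing boss upwards), get it over the front edge of the nest's base plate and slide it, head end first, between the rails fully home against the back stop, then swing the keeper bar fully shut across the mouth behind it. Leave the other tools where they lie and let go of everything.

Things in the scene. Friction and masses are not known exactly. Their poses are not given: they have to be found in the camera images.
- casting: Grey housing casting, 0.6 to 0.9 kg, standing on its tail end: 150 mm tall, 96 mm wide (y), 60 mm deep (x) without the boss. Origin: centre of its underside as it stands; own z runs from tail (0) up to head (150 mm), own +x is the outward normal of the planed foot face, which must end pointing straight down. Centre of mass about 30 mm behind the foot face, 62 mm above the tail.
- casting_foot (a point): Centre of the casting's bright planed foot face, at own (30, 0, 75) mm. The foot is a plate 14 mm thick (own x 16 to 30 mm), 96 mm wide and 150 mm long, as long as the casting. Over the last 45 mm at the head its inner face (x=16 mm) is bare on both sides of the rib, save for 3 mm high bolt bosses at y=+-33 mm.
- casting_rib (a point): Grip point on the casting's central rib at the head end, at own (-4, 0, 138) mm. The rib is 12 mm thick (own y -6 to 6 mm), own x -18 to 16 mm, z 105 to 148 mm; it stands on the foot's inner face above the body block.
- casting_boss (a point): Centre of the end of the round bearing boss (radius 26 mm) on the casting's back, at own (-46, 0, 52) mm; it stands 16 mm out of the body block, which is own x -30 to 16 mm, 80 mm wide (y), z 0 to 105 mm. It must end upwards.
- nest: Low steel nest, screwed down. Origin: centre of its base plate's underside, on the bench; own +x points from the open mouth inwards to the back stop, z up. Plate 200 mm (x) by 180 mm (y), 8 mm thick: its front edge at x=-100 mm is an 8 mm step. Back stop face at x=72 mm, 18 mm above the plate. A casting fully home has its origin at nest (-78, 0, 38) mm and its own z along nest +x.
- nest_mouth (a point): Centre of the nest's mouth on top of the base plate, at nest (-78, 0, 8) mm. The two side rails stand 16 mm above the plate, inner faces at y=+-51.5 mm from x=-55 mm to the back stop; in front of that they flare outwards to y=+-61 mm at x=-80 mm.
- keeper (a joint): Angle q of the nest's keeper, a steel bar 16 mm wide, 81 mm long, 10 to 22 mm above the bench, on a vertical pivot at nest (-90, 69) mm. 0 = shut: across the mouth towards nest -y, its face 4 mm behind the tail of a casting that is home. It opens outwards, clockwise from above, to 2.0; at 1.57 it points along nest -x and the mouth is free. Stays where left (0.04 N m).
- keeper_knob (a point): Point on the axis of the keeper's upright black knob, 72 mm from the pivot, at nest (-90 - 72 sin q, 69 - 72 cos q) mm and 48 mm above the bench. The knob is 17 mm in diameter and reaches from 27 to 61 mm above the bench.
- sanding_block: Bystander, not part of the job: brown sanding block, 100x64 mm, 34 mm high. Origin: centre of its underside.
- tape_measure: Bystander, not part of the job: yellow tape measure standing upright, 82x36 mm, 62 mm high. Origin: centre of its underside.
- mallet: Bystander, not part of the job: rubber mallet lying down, 274 mm long, 68 mm high at the head (the head is 103 mm from the origin along the mallet's own -y). Origin: centre of its underside.
- spanner_a: Bystander, not part of the job: spanner lying flat, 192 mm long, 8 mm high. Origin: centre of its underside.
- screwdriver: Bystander, not part of the job: yellow-handled screwdriver lying flat, 184 mm long, 22 mm high. Origin: centre of its underside.

How it is judged (in metres and radians):
On the way, in this order (a step that is already met when the one before it is completed fails the run):
1. the casting has been tipped past its balance towards its planed foot (leaning over by more than about 36 degrees) (angle between casting's own x axis and vertical above 2.2 rad).
2. the casting is fully home in the nest: flat on the plate between the rails, head end within 6 mm of the back stop (x of casting in the frame of nest between -0.084 and -0.07 m and y of casting in the frame of nest between -0.007 and 0.007 m and z of casting in the frame of nest below 0.042 m and angle between casting's own x axis and vertical above 3.08 rad and angle between the z axis of casting and the x axis of nest, either way round below 0.07 rad), for 0.2 s.
At the end, for the whole second after the job is handed in: The casting lies at rest on its planed foot (within 0.06 rad) on the nest plate between the rails, head end within 6 mm of the back stop, and the keeper is shut across the mouth within 0.1 rad (all of step 2 and value of joint keeper below 0.1 rad and linear speed of casting below 0.02 m/s); the robot touches nothing.
It fails at once if a bystander tool is pushed more than 25 mm from its place (distance of any of sanding_block, tape_measure, mallet, spanner_a, screwdriver from where it was at the start of the episode above 0.025 m).
It also fails if it takes over 72 s, if anything falls off the work surface, if the arm or the gripper's body presses on something with over 40 N, if the wrist force passes 120 N, or if a joint passes its speed limit or range.

ROBOT

A 6-joint arm with a two-finger parallel gripper is mounted at the origin on a cart in front of the work surface, level with it; the furniture and walls round the work are solid. World frame = base frame: x ahead of the robot, y to its left, z up, the work surface at z = 0. Lengths are in mm, angles in rad, forces in N, time in s.
With the tool pointing down it reaches from about 400 to 925 mm from the base axis. Payload 12.5 kg.
Tool frame: the origin (TCP) lies midway between the tips of the shut fingers; the grasp point (between the pads) lies 19 mm behind it (env.pinch_z is the z of the grasp point in the tool frame, in mm); z points along the fingers, y is the line along which they close (so a half turn about z gives the same grasp; the last joint's range is limited). The gripper opens to 95 mm and grips with 3 to 60 N. Pads are 20 mm wide; open, the fingers measure 119 mm over their backs; the gripper's body (75 mm by 180 mm) begins 59 mm behind the grasp point.
Start: joints at [-1.349, 0.491, 1.559, -0, 1.092, -0.106], TCP at [201.249, -591.731, 214.661] pointing down, gripper open.
Joint ranges: [-3.1, 3.1], [-0.84, 2.19], [0.05, 2.79], [-1.13, 4.28], [0.06, 2.93], [-2.69, 2.69]. Speed limits (rad/s): [2.22, 2.22, 2.79, 3.14, 3.14, 3.14].

INTERFACE

Orientations are given as [roll, pitch, yaw] about the fixed x, y, z axes, in that order (R = Rz(yaw) Ry(pitch) Rx(roll)).
In Python, from cell import env, eyes gives the robot as it stands.
- The arm moves only by the shell command python3 -m inch 'ROWS'. ROWS is JSON, a list of rows, each a list of 3 entries, a list of its own where there are three numbers: the shift along the tool's x, y, z in units of 60 mm (1.0 is 60 mm), then the turn about the tool's z in units of 5 degrees (1.0 is 5 degrees), then the closure, from -1 (fully open) to 1 (shut). In form: [[[tx, ty, tz], turn, claw], ...]. A call has exactly 10 rows; each row shifts and turns the commanded pose from where the row before left it, along the tool's axes as they then stand; what a row does not reach is not made up. A row lasts 1/8 s, in which the tool goes at most 62.5 mm and 10.7 degrees, less where a joint would pass 70% of its speed; a pose out of reach is approached as far as the arm can. A call is refused whole if a number of a shift passes 1 or a number of a turn 1, either way. A call with a gripper value outside its range is refused whole. The fingers move at their own pace and stop on an object; the grip force is fixed at half the most. Time passes only in rows, so rows that do not move let the fingers close, or fill a call up. It gives the time, the measured TCP pose, the force, the opening and the grip force at its end, in the units of the state.
- env.state(): the state, without advancing time (a new reading comes with each control period).
- eyes.read_camera(name): name is "scene" or "side" or "wrist"; returns a dict with "pixels" (384x512x3 uint8, red, green, blue), "fx", "fy", "cx", "cy" (pixels), "extrinsics" (4x4, takes a point from world to camera coordinates). Camera axes: x right, y down, z forward; pixel columns grow to the right and rows downward; lengths in mm; the calibration is good to about 2 mm. The wrist camera is an equidistant fisheye: a pixel r from the principal point sees the ray r / f radians off the axis. A picture is of the moment at which its call begins. There is no depth.
- env.job_done(): hands the job in; it is judged then, once.
Trained networks look in a picture, given as the dict that the camera call returned (one of the last four; its "shot" number tells which), for a name from the list of things; names that differ only in an ending like _2 or _b are one class to them, and where a whole thing is asked for, a point or a joint stands for the part that bears it (a point fixed in the world has none). Each returns a list of dicts, best first, with "score" (0 to 1); they miss things now and then, are a little off and sometimes report something else, mostly with a low value. They report only what shows in the picture. A call takes as long as a camera call.
- eyes.boxes_of(name, picture): "centre" ([row, column] in pixels, amid what is visible of it).
- eyes.cut_out(name, picture): "mask" (384x512 bool, what is visible of it) and "centre" ([row, column] in pixels, amid what is visible of it).
- eyes.spot_point(name, picture): "centre" ([row, column] in pixels: a listed point, or the origin of a listed thing).
The state is a dict: "t": time; "joints": joint angles; "qvel": joint speeds; "tau": joint torques, N m; "eef_pos": TCP position; "tcp_rot": TCP orientation; "ft_force": force on the tool from outside, world axes, zero at the start; "moment": the same for the moment, N m; "opening": opening from 0.0 (shut) to 1.0 (fully open); "grip_force": force on a finger pad.
Only numpy, scipy, OpenCV 4.12 (cv2) and the standard library are available. Lean on these libraries where they do the work, as an engineer would, in place of code of your own. Each camera call takes 0.05 s, during which the arm holds its last target. There are 200 camera calls.

## Working session

There is one attempt and no reset: what is moved stays moved. The work goes in short steps, Python scripts to look and compute and a shell command to move; the robot and the scene stay as the last step left them, time stands still between calls to the robot, and variables do not carry over. Pictures are saved under pics/ and viewed, at most 10 in all, crops included, and the job is handed in when it is done.

```bash
ls; mkdir -p pics; cat > h.py <<'E'
import numpy as np, cv2, json
from scipy.optimize import least_squares
from cell import env, eyes
def ray(c,p):
    r,k=p; x=(k-c['cx'])/c['fx']; y=(r-c['cy'])/c['fy']
    if c.get('fish'):
        th=np.hypot(x,y); s=np.sinc(th/np.pi); d=np.array([x*s/1,y*s,np.cos(th)]) if th>0 else np.array([0,0,1.])
        if th>0: d=np.array([x/th*np.sin(th),y/th*np.sin(th),np.cos(th)])
    else: d=np.array([x,y,1.])
    E=np.array(c['extrinsics']); R=E[:3,:3]; o=-R.T@E[:3,3]
    d=R.T@d; return o,d/np.linalg.norm(d)
def cam(n):
    c=eyes.read_camera(n); c['fish']=(n=='wrist'); return c
def atz(c,p,z):
    o,d=ray(c,p); return o+d*(z-o[2])/d[2]
def tri(rs):
    A=np.zeros((3,3));b=np.zeros(3)
    for o,d in rs:
        P=np.eye(3)-np.outer(d,d);A+=P;b+=P@o
    x=np.linalg.solve(A,b); return x,[float(np.linalg.norm((np.eye(3)-np.outer(d,d))@(x-o))) for o,d in rs]
def save(c,f): cv2.imwrite('pics/'+f,c['pixels'][:,:,::-1])
E
python3 - <<'E'
from h import *
np.set_printoptions(precision=1,suppress=True)
cs={n:cam(n) for n in('scene','side','wrist')}
for n,c in cs.items(): save(c,n+'0.png')
im=np.hstack([cs[n]['pixels'] for n in('scene','side')])
for nm in ['casting','casting_foot','casting_rib','casting_boss','nest','nest_mouth','keeper_knob','keeper','sanding_block','tape_measure','mallet','spanner_a','screwdriver']:
    rs=[]
    for n,c in cs.items():
        try: r=eyes.spot_point(nm,c)
        except Exception as e: print(nm,e); break
        if r: print(nm,n,np.array(r[0]['centre']),round(r[0]['score'],2),atz(c,r[0]['centre'],0)); 
        if r and r[0]['score']>.4: rs.append(ray(c,r[0]['centre']))
    if len(rs)>1: x,e=tri(rs); print('  TRI',x,np.array(e))
print(env.state())
E
```

```text
pics
casting side [202.2 269.7] 0.69 [483.4  75.3   0. ]
casting_foot side [181.4 259.8] 0.62 [ 461.8 -110.4    0. ]
casting_rib side [165.9 274.5] 0.64 [ 350.3 -266.5    0. ]
casting_boss side [260.2 314.1] 0.35 [482.4 425.    0. ]
nest scene [202.5 262.3] 0.79 [635.7 234.6   0. ]
nest side [231.8 230.5] 0.72 [651.5 237.2   0. ]
  TRI [645.2 235.7  -4.4] [6.2 6.2]
nest_mouth scene [219.5 243.3] 0.96 [559.9 237.2   0. ]
nest_mouth side [224.3 261. ] 0.75 [555.9 215.3   0. ]
  TRI [558.3 232.1   8. ] [2.9 2.9]
keeper_knob scene [219.7 202.6] 0.55 [493.  320.5   0. ]
keeper_knob side [215.3 295.8] 0.49 [434.8 185.1   0. ]
  TRI [472.7 285.7  52.6] [5.8 5.8]
keeper it knows: casting, casting_boss, casting_foot, casting_rib, keeper_knob, mallet, nest, nest_mouth, sanding_block, screwdriver, spanner, tape_measure
sanding_block side [208.6 212.3] 0.77 [674.9  79.3   0. ]
tape_measure scene [240.7 180.5] 0.74 [409.4 317.9   0. ]
tape_measure side [258.4 249. ] 0.73 [636.  377.7   0. ]
  TRI [528.3 334.1 -67.2] [93.3 93.3]
mallet side [196.4 189.5] 0.95 [732.9 -31.3   0. ]
spanner_a side [232.8 321.6] 0.54 [404.5 304.1   0. ]
screwdriver scene [204.6 171.7] 0.84 [478.2 421.6  -0. ]
screwdriver side [257.6 311.8] 0.67 [483.2 412.9   0. ]
  TRI [481.1 418.2   2. ] [4.2 4.2]
{'t': 1.95, 'joints': array([-1.3,  0.5,  1.6, -0. ,  1.1, -0.1]), 'qvel': array([-0., -0., -0.,  0.,  0.,  0.]), 'tau': array([ -0. , -61.2, -25.8,   0.1,   0. ,  -0. ]), 'eef_pos': array([ 201.2, -591.7,  214.7]), 'tcp_rot': array([3.1, 0. , 0.3]), 'ft_force': array([ 0.6, -0.3,  0.2]), 'moment': array([ 0., -0.,  0.]), 'grip_force': 0.0, 'opening': 0.9996829296924673}
```

```bash
python3 - <<'E'
import cv2,numpy as np
a=cv2.imread('pics/scene0.png')[120:340,100:420];b=cv2.imread('pics/side0.png')[120:340,100:420]
a,b=[cv2.resize(x,None,fx=2.4,fy=2.4,interpolation=3)[:, :] for x in(a,b)]
cv2.imwrite('pics/a.png',a);cv2.imwrite('pics/b.png',b)
E
```

```text
(no output)
```

View pics/a.png

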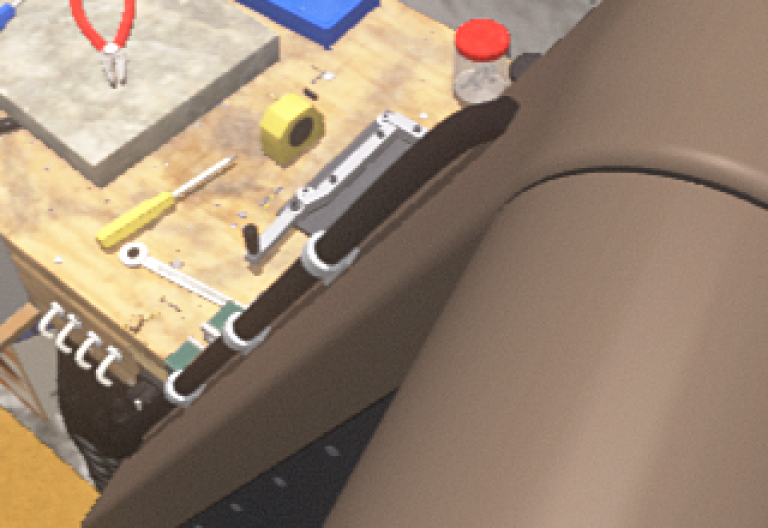

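View pics/b.png

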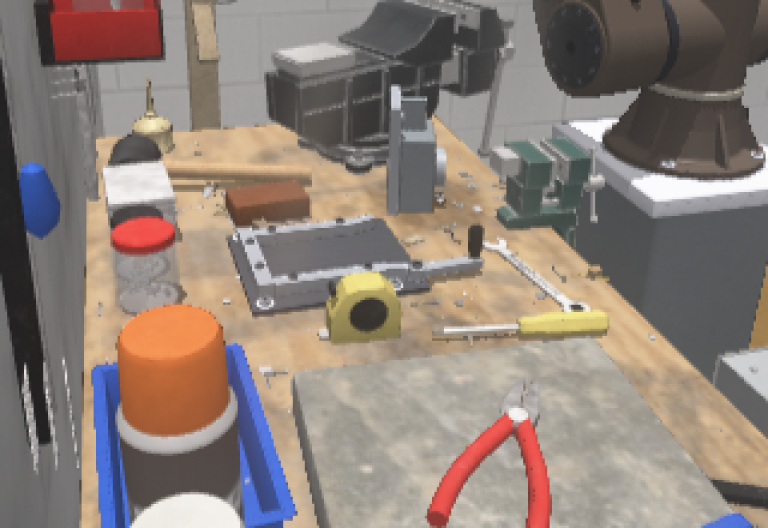

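The side view shows the casting upright at about full-frame (270,190), foot facing away from the robot, the sanding block beyond it, and the keeper half open. The arm hides most of the scene view. I'll raise the arm first and swing it clear, then look with the wrist camera.

```bash
cat >> h.py <<'E'
def plan(target,yaw=None):
    s=env.state(); p=np.array(s['eef_pos']); r=s['tcp_rot']
    from scipy.spatial.transform import Rotation as Ro
    R=Ro.from_euler('xyz',r).as_matrix()
    print('pos',p.round(1),'rot',np.round(r,3),'units xyz',(R.T@(np.array(target)-p)/60).round(2),'' if yaw is None else 'turn units %.2f (linear after current frame)'%(-np.degrees(yaw-r[2])/5))
E
python3 -c "
from h import *
plan([201,-592,455]);plan([400,-400,455]);plan([430,40,455],0.)
c=eyes.read_camera('scene');print(np.linalg.inv(c['extrinsics'])[:3,3])
c=eyes.read_camera('side');print(np.linalg.inv(c['extrinsics'])[:3,3])
"; python3 -m inch '[[[0,0,-1],0,-1],[[0,0,-1],0,-1],[[0,0,-1],0,-1],[[0,0,-1],0,-1],[[0,0,0],1,-1],[[0,0,0],1,-1],[[0,0,0],1,-1],[[0,0,0],0.5,-1],[[0,0,0],0,-1],[[0,0,0],0,-1]]'; python3 -c "
from h import *
plan([400,-350,455]);plan([430,40,455],0.)"
```

```text
pos [ 201.2 -591.7  214.7] rot [3.142 0.    0.328] units xyz [-0.01  0.   -4.01] 
pos [ 201.2 -591.7  214.7] rot [3.142 0.    0.328] units xyz [ 4.17 -1.96 -4.01] 
pos [ 201.2 -591.7  214.7] rot [3.142 0.    0.328] units xyz [ 7.   -8.74 -4.01] turn units 3.76 (linear after current frame)
[   7.00617569 -292.792002    989.58569017]
[ 846.45666471 1123.0274138   511.68238264]
t: 3.3
eef_pos: [201.2, -591.7, 454.7]
tcp_rot: [3.142, 0.0, 0.023]
ft_force: [0.0, 0.1, 0.1]
opening: 1.0
grip_force: 0.0
pos [ 201.2 -591.7  454.7] rot [3.142 0.    0.023] units xyz [ 3.41 -3.95 -0.01] 
pos [ 201.2 -591.7  454.7] rot [3.142 0.    0.023] units xyz [ 4.060e+00 -1.044e+01 -1.000e-02] turn units 0.27 (linear after current frame)
```

```bash
python3 -m inch '[[[0.57,-0.66,0],0.27,-1],[[0.57,-0.66,0],0,-1],[[0.57,-0.66,0],0,-1],[[0.57,-0.66,0],0,-1],[[0.57,-0.66,0],0,-1],[[0.57,-0.66,0],0,-1],[[0.1,-0.98,0],0,-1],[[0.1,-0.98,0],0,-1],[[0.1,-0.98,0],0,-1],[[0.1,-0.98,0],0,-1]]'; cat > look.py <<'E'
from h import *
import sys
np.set_printoptions(precision=1,suppress=True)
tag=sys.argv[1]
cs={n:cam(n) for n in('scene','side','wrist')}
for n,c in cs.items(): save(c,n+tag+'.png')
for nm in sys.argv[2:] or ['casting','casting_foot','casting_rib','casting_boss','nest','nest_mouth','keeper_knob','sanding_block','tape_measure','mallet','spanner_a','screwdriver']:
    rs=[]
    for n,c in cs.items():
        r=eyes.spot_point(nm,c)
        if r: print(nm,n,np.array(r[0]['centre']),round(r[0]['score'],2),atz(c,r[0]['centre'],0)); 
        if r and r[0]['score']>.4: rs.append(ray(c,r[0]['centre']))
    if len(rs)>1: x,e=tri(rs); print('  TRI',x,np.array(e))
E
python3 look.py 1
```

```text
t: 4.55
eef_pos: [429.8, -116.6, 454.8]
tcp_rot: [3.141, -0.001, -0.001]
ft_force: [1.1, 0.0, -0.7]
opening: 1.001
grip_force: 0.0
casting scene [269.8 271.2] 0.71 [485.7  85.3   0. ]
casting side [205.3 272.5] 0.77 [482.  100.2   0. ]
casting wrist [54.8 94.5] 0.72 [643.3 237.2   0. ]
  TRI [541.6 149.8  29.7] [ 88.5  39.5 106.8]
casting_foot scene [242.3 285.7] 0.87 [571.3 106.6   0. ]
casting_foot side [184.  262.8] 0.64 [458.5 -82.9  -0. ]
casting_foot wrist [102.4 150. ] 0.9 [521.2  99.6   0. ]
  TRI [519.5  77.3  72.8] [9.1 9.6 2.4]
casting_rib scene [237.5 269. ] 0.6 [556.7 148.6   0. ]
casting_rib side [182.1 262.5] 0.7 [ 454.  -101.3    0. ]
casting_rib wrist [126.8 132.7] 0.9 [469.7 142.7   0. ]
  TRI [499.5 103.9  90.1] [ 6.9 20.4 24.2]
casting_boss scene [270.3 254.1] 0.72 [458.9 116.6   0. ]
casting_boss side [189.5 283.8] 0.97 [400.4 -16.    0. ]
casting_boss wrist [143.6 145.8] 0.86 [431.1 113.2   0. ]
  TRI [439.   95.1  49. ] [2.8 4.5 2. ]
nest scene [202.  264.8] 0.77 [641.3 230.4  -0. ]
nest side [232.3 232.8] 0.82 [645.9 241.5   0. ]
nest wrist [54.2 97.2] 0.87 [6
[... 808 characters left out ...]
asure wrist [66.7 46.6] 0.94 [636.9 381.    0. ]
  TRI [632.3 373.7   7.6] [1.6 3.  3. ]
mallet scene [223.9 367.8] 0.87 [749.4 -24.6  -0. ]
mallet side [196.3 187.9] 0.77 [738.  -33.3   0. ]
mallet wrist [  4.9 207.9] 0.68 [731.2 -26.1   0. ]
  TRI [737.3 -26.4   4.8] [6.8 2.1 7.3]
spanner_a scene [240.4 180.7] 0.77 [410.4 318.2  -0. ]
spanner_a side [235.8 321.5] 0.62 [412.1 319.4   0. ]
spanner_a wrist [157.6  69.4] 0.77 [405.7 322.5   0. ]
  TRI [409.4 319.1   0.8] [1.6 2.7 4. ]
screwdriver scene [201.7 169.1] 0.58 [481.  434.5   0. ]
screwdriver side [260.6 313.7] 0.72 [484.1 426.4  -0. ]
screwdriver wrist [137.2  35.9] 0.75 [463.1 428.3   0. ]
  TRI [474.9 427.    2.7] [ 5.5  9.4 11.6]
```

```bash
python3 -m inch '[[[0.2,-0.75,0],0,-1],[[0.2,-0.75,0],0,-1],[[0.2,-0.75,0],0,-1],[[0.2,-0.75,0],0,-1],[[0.2,-0.75,0],0,-1],[[0.2,-0.7,0],0,-1],[[0,0,0],0,-1],[[0,0,0],0,-1],[[0,0,0],0,-1],[[0,0,0],0,-1]]'; python3 look.py 2 casting_foot casting_rib casting_boss nest nest_mouth keeper_knob; python3 -c "
import cv2
a=cv2.imread('pics/wrist2.png');cv2.imwrite('pics/w2.png',cv2.resize(a,(800,600),interpolation=3))"
```

```text
t: 7.75
eef_pos: [502.3, 147.7, 454.8]
tcp_rot: [3.141, -0.0, -0.002]
ft_force: [-0.3, 1.0, 0.5]
opening: 0.995
grip_force: 0.0
casting_foot scene [245.4 284. ] 0.72 [561.2 104.2   0. ]
casting_foot side [184.1 259.3] 0.72 [471.4 -84.9  -0. ]
casting_foot wrist [141.1 288.1] 0.63 [505.6  65.1   0. ]
  TRI [518.8  75.   70. ] [2.8 3.2 4.8]
casting_rib scene [240.2 269.7] 0.94 [551.3 142.    0. ]
casting_rib side [160.5 271.5] 0.67 [ 340.1 -337.5    0. ]
casting_rib wrist [166.9 288.3] 0.7 [449.5  63.3   0. ]
  TRI [479.2  80.1 142.5] [5.5 6.2 2.3]
casting_boss scene [267.1 255.3] 0.57 [467.6 120.1  -0. ]
casting_boss side [188.8 286.4] 0.6 [389. -20.   0.]
casting_boss wrist [176.2 272.6] 0.93 [428.8  97.    0. ]
  TRI [440.6 100.   53.8] [3.1 3.4 1.8]
nest scene [268.7 272.1] 0.38 [489.4  85.5   0. ]
nest side [229.7 235.6] 0.82 [634.9 229.    0. ]
nest wrist [ 79.1 208.7] 0.78 [637.7 231.4   0. ]
  TRI [636.5 231.4   1.6] [1. 1.]
nest_mouth scene [223.3 245.4] 0.76 [553.8 224.8   0. ]
nest_mouth side [224.5 262.6] 0.95 [551.7 217.6   0. ]
nest_mouth wrist [115.4 209.5] 0.69 [560.7 230.6   0. ]
  TRI [556.4 227.2   2.6] [4.4 3.1 5.4]
keeper_knob scene [217.4 200.9] 0.75 [495.7 329.3   0. ]
keeper_knob side [217. 298.] 0.75 [432.5 197.4   0. ]
keeper_knob wrist [ 78.  209.4] 0.63 [640.  229.9   0. ]
  TRI [528.7 273.6  49.4] [ 61.7  56.9 117.7]
```

View pics/w2.png

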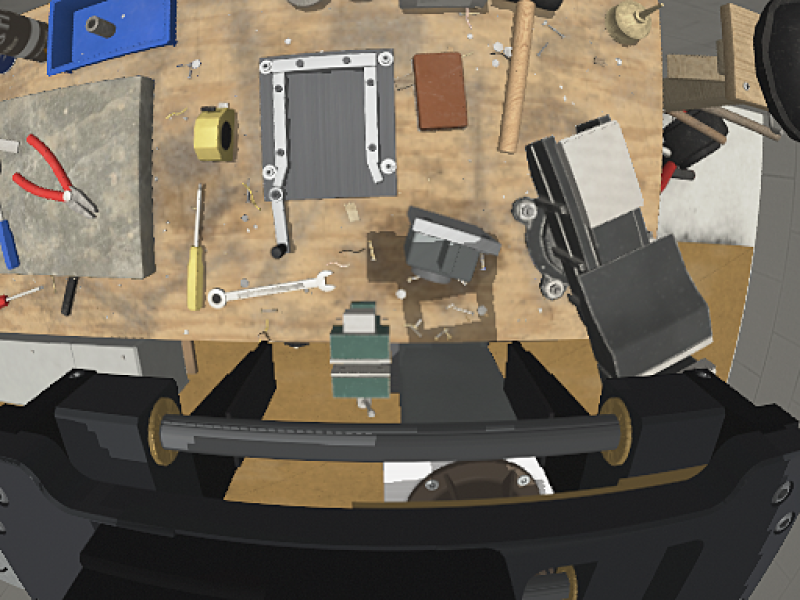

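The wrist view shows the nest at (260–397, 52–198), the keeper pointing almost straight out with its knob at (278,251), the casting at (450,245) turned slightly clockwise, and the spanner and green vise nearer the robot. I'll measure the corners now.

```bash
python3 - <<'E'
from h import *
np.set_printoptions(precision=1,suppress=True)
c=cam('wrist')
print(np.linalg.inv(c['extrinsics'])[:3,3])
f=lambda u,v,z:atz(c,(v/1.5625-.2,u/1.5625-.2),z)
P={k:f(*a) for k,a in dict(bl=(263,200,8),br=(398,195,8),tr=(394,50,8),tl=(259,58,8),pivot=(277,193,22),knobtop=(278,251,61),vise=(345,303,70),spanR=(330,280,4)).items()}
for k,v in P.items(): print(k,v)
m=sum(P[k] for k in('bl','br','tr','tl'))/4; d=P['tr']+P['tl']-P['bl']-P['br']; print('centre',m,'yaw',np.arctan2(d[1],d[0]),np.linalg.norm(d)/2)
e=P['tl']+P['bl']-P['tr']-P['br']; print('yaw2',np.arctan2(-e[0],e[1]),np.linalg.norm(e)/2)
g=P['knobtop']-P['pivot']; print('bar dir',np.degrees(np.arctan2(g[1],g[0])),np.linalg.norm(g[:2]))
# crop of casting
a=c['pixels'][110:200,225:345,::-1]; cv2.imwrite('pics/crop1.png',cv2.resize(a,(800,600),interpolation=cv2.INTER_CUBIC))
E
```

```text
[580.6 147.9 625.1]
bl [537.4 319.8   8. ]
br [540.6 137.1   8. ]
tr [736.5 142.2   8. ]
tl [734.1 322.9   8. ]
pivot [547.  296.2  22. ]
knobtop [476.2 288.6  61. ]
vise [410.6 204.3  70. ]
spanR [423.7 231.    4. ]
centre [637.1 230.5   8. ] yaw 0.02105934105682085 196.31727280722157
yaw2 0.015327932590772315 181.69203522934822
bar dir -173.8315313536683 71.225288735377
```

View pics/crop1.png

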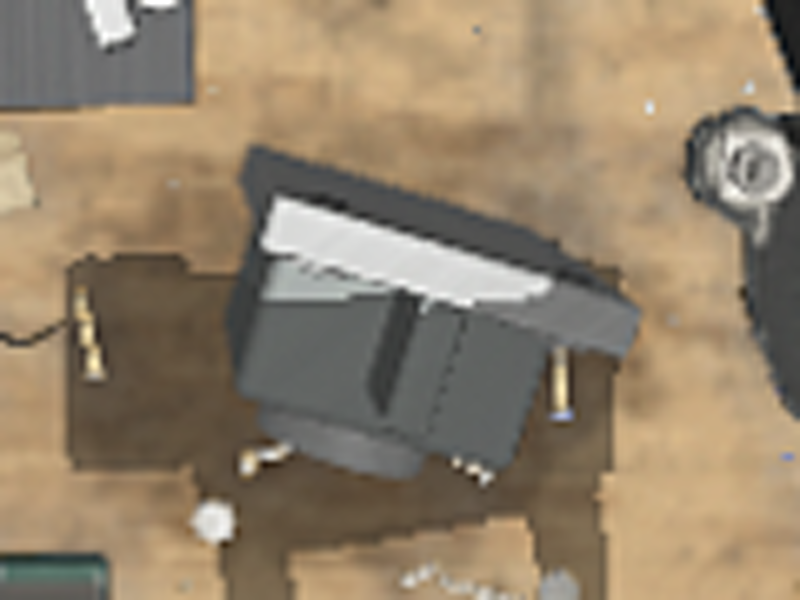

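```bash
python3 - <<'E'
from h import *
np.set_printoptions(precision=1,suppress=True)
c=cam('wrist')
f=lambda u,v,z:atz(c,(110+v/6.667-.5,225+u/6.667-.5),z)
a=f(278,197,150);b=f(640,310,150);a2=f(262,250,150);b2=f(625,357,150)
for p in(a,b,a2,b2):print(p)
d=a-b; yaw=np.arctan2(-d[0],d[1]); print('yaw',yaw,np.linalg.norm(d), np.linalg.norm(a2-b2), 'thick',np.linalg.norm((a+b-a2-b2)/2))
d=a2-b2; print(np.arctan2(-d[0],d[1]))
n=np.array([np.cos(yaw),np.sin(yaw),0]); m=(a+b)/2; o=m-30*n; print('origin',o); print('rib',o-4*n, 'boss',o-46*n)
for q in((410,290),(375,410),(420,300),(462,318),(432,425)): p=f(*q,148)-o; print(p@n, p@np.array([-n[1],n[0],0]))
plan(o-7*n,yaw)
E
```

```text
[526.6 120.9 150. ]
[499.8  30.6 150. ]
[513.6 124.6 150. ]
[487.9  33.8 150. ]
yaw -0.28787832561765087 94.15911642526532 94.3506784169373 thick 12.914059308339372
-0.2760061006281038
origin [484.4  84.2 150. ]
rib [480.6  85.4 150. ] boss [440.3  97.3 150. ]
17.37072590111422 9.238192369052971
-13.797236362753164 8.301568959806783
15.729436469119863 6.11152072799954
14.520573110101246 -5.254720920731614
-13.322013722383277 -6.550676780574507
pos [502.4 148.5 454.6] rot [ 3.1 -0.  -0. ] units xyz [-0.4  1.   5.1] turn units 3.28 (linear after current frame)
```

```bash
python3 -m inch '[[[-0.19,0.525,0],0,-1],[[-0.19,0.525,0],0,-1],[[0,0,0.85],1,-1],[[0,0,0.85],1,-1],[[0,0,0.85],1,-1],[[0,0,0.85],0.25,-1],[[0,0,0.85],0,-1],[[0,0,0],0,-1],[[0,0,0],0,-1],[[0,0,0],0,-1]]'; python3 look.py 3 casting_rib casting_foot casting_boss;  python3 -c "
import cv2
a=cv2.imread('pics/wrist3.png');cv2.imwrite('pics/w3.png',cv2.resize(a,(800,600),interpolation=3))
from h import *
plan([479.6,85.6,120],-.283)"
```

```text
t: 10.15
eef_pos: [480.4, 85.6, 201.5]
tcp_rot: [-3.141, -0.003, -0.285]
ft_force: [0.1, -0.2, -0.4]
opening: 0.994
grip_force: 0.0
casting_rib scene [237.8 270.4] 0.91 [558.2 145.3   0. ]
casting_rib side [164.7 272.1] 0.67 [ 355.4 -283.3    0. ]
casting_rib wrist [201.5 249.7] 0.85 [435.8  97.2   0. ]
  TRI [481.9  84.8 135.2] [1.  2.4 2.7]
casting_foot scene [247.9 279.5] 0.7 [548.2 108.4  -0. ]
casting_foot side [185.3 262.3] 0.89 [464.  -71.2   0. ]
casting_foot wrist [146.5 251.7] 0.69 [505.   74.4   0. ]
  TRI [512.4  77.2  65. ] [4.5 1.5 5.1]
casting_boss scene [240.2 181.2] 0.67 [411.6 317.6   0. ]
casting_boss side [189.2 283.9] 0.85 [399.1 -18.6   0. ]
casting_boss wrist [214.2 250. ] 0.83 [418.5 101.8   0. ]
  TRI [425.7 165.1  88.4] [105.4  43.9  75.2]
pos [479.5  85.5 199.6] rot [ 3.142  0.    -0.285] units xyz [ 0.   -0.    1.33] turn units -0.02 (linear after current frame)
```

View pics/w3.png

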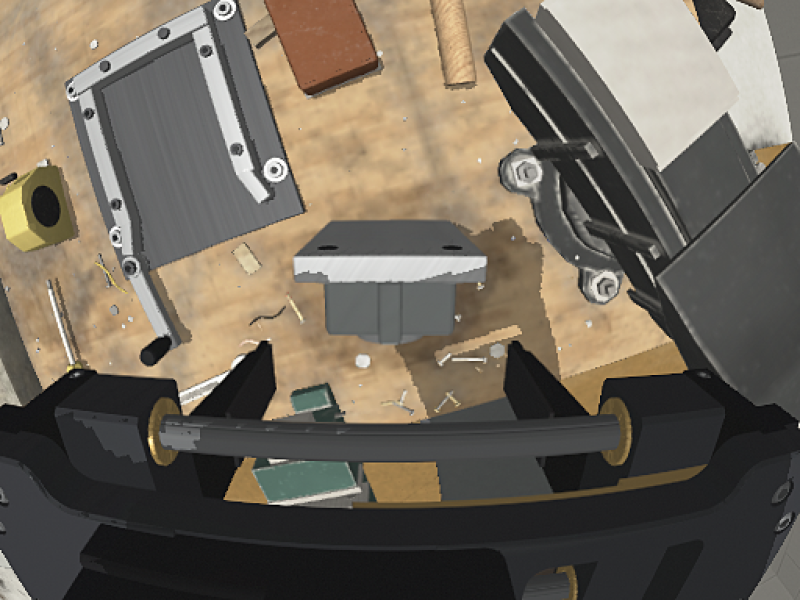

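The wrist view shows the rib at (390,310), midway between the fingers at (260,360) and (520,360). The foot edge is square to them, so I'll descend and grip.

```bash
python3 -m inch '[[[0,0,0.5],0,-1],[[0,0,0.5],0,-1],[[0,0,0.33],0,-1],[[0,0,0],0,-1],[[0,0,0],0,1],[[0,0,0],0,1],[[0,0,0],0,1],[[0,0,0],0,1],[[0,0,0],0,1],[[0,0,0],0,1]]'
```

```text
t: 12.0
eef_pos: [479.5, 85.5, 119.8]
tcp_rot: [3.142, -0.0, -0.285]
ft_force: [0.3, 0.3, -0.7]
opening: 0.424
grip_force: 0.0
```

```bash
python3 -m inch '[[[0,0,0],0,1],[[0,0,0],0,1],[[0,0,0],0,1],[[0,0,0],0,1],[[0,0,0],0,1],[[0,0,0],0,1],[[0,0,-0.1],0,1],[[0,0,-0.2],0,1],[[0,0,-0.2],0,1],[[0,0,0],0,1]]'; python3 -c "
from h import *
print(env.state()['moment'])"
```

```text
t: 13.25
eef_pos: [480.0, 85.6, 151.0]
tcp_rot: [-3.141, -0.002, -0.285]
ft_force: [0.3, -0.0, -7.9]
opening: 0.125
grip_force: 30.0
[0.03440515 0.14459285 0.03476433]
```

```bash
python3 -m inch '[[[0,0,-0.3],0,1],[[-0.03,-0.49,0],0,1],[[-0.03,-0.49,0],0,1],[[-0.03,-0.49,0],0,1],[[-0.02,-0.49,0],0,1],[[-0.02,-0.49,0],-0.5,1],[[0,0,0],-0.75,1],[[0,0,0],-0.75,1],[[0,0,0],-0.75,1],[[0,0,0],-0.72,1]]';python3 look.py 4 nest nest_mouth casting_rib casting_foot casting_boss keeper_knob;  python3 -c "
import cv2
a=cv2.imread('pics/wrist4.png');cv2.imwrite('pics/w4.png',cv2.resize(a[0:330,60:500],(800,600),interpolation=3))
from h import *
plan([514,228.8,128],.018)"
```

```text
t: 14.5
eef_pos: [513.1, 228.8, 167.4]
tcp_rot: [3.141, 0.001, 0.02]
ft_force: [0.8, 0.2, -7.4]
opening: 0.123
grip_force: 30.0
nest scene [201.1 262.5] 0.86 [639.9 237.3   0. ]
nest side [228.3 232.4] 0.88 [641.9 218.9   0. ]
  TRI [641.  233.3   5.7] [4.4 4.4]
nest_mouth scene [221.9 243.6] 0.8 [554.4 231.4   0. ]
nest_mouth side [222.2 259. ] 0.6 [557.8 201.5   0. ]
nest_mouth wrist [134.5 250.3] 0.85 [558.  227.9   0. ]
  TRI [558.1 226.3   8.8] [7.9 7.9 1.8]
casting_rib scene [183.8 228.8] 0.66 [630.3 350.7   0. ]
casting_rib side [165.1 280.1] 0.76 [ 323.6 -271.2    0. ]
casting_rib wrist [240.4 250.8] 0.76 [426.2 224.6   0. ]
  TRI [513.7 229.4 183.9] [1.5 2.2 2.9]
casting_foot scene [192.7 241.7] 0.78 [627.7 301.    0. ]
casting_foot side [188.9 266. ] 0.84 [461.1 -35.6   0. ]
casting_foot wrist [163.7 249.3] 0.74 [524.  228.4   0. ]
  TRI [549.9 229.3 119. ] [2.8 1.9 2.1]
casting_boss scene [218.6 219.4] 0.93 [523.1 288.3   0. ]
casting_boss side [192.1 293. ] 0.8 [376.7  13.6   0. ]
  TRI [469.6 229.9 100.3] [1.2 1.2]
keeper_knob scene [218.1 202.2] 0.75 [496.2 325.    0. ]
keeper_knob side [220.7 297. ] 0.52 [444.7 219.3   0. ]
keeper_knob wrist [219.  185.8] 0.59 [453.2 306.    0. ]
  TRI [474.8 296.   44.4] [1.3 4.  3.1]
pos [513.3 228.8 167.8] rot [ 3.141 -0.     0.018] units xyz [ 0.01 -0.    0.66] turn units -0.00 (linear after current frame)
```

View pics/w4.png

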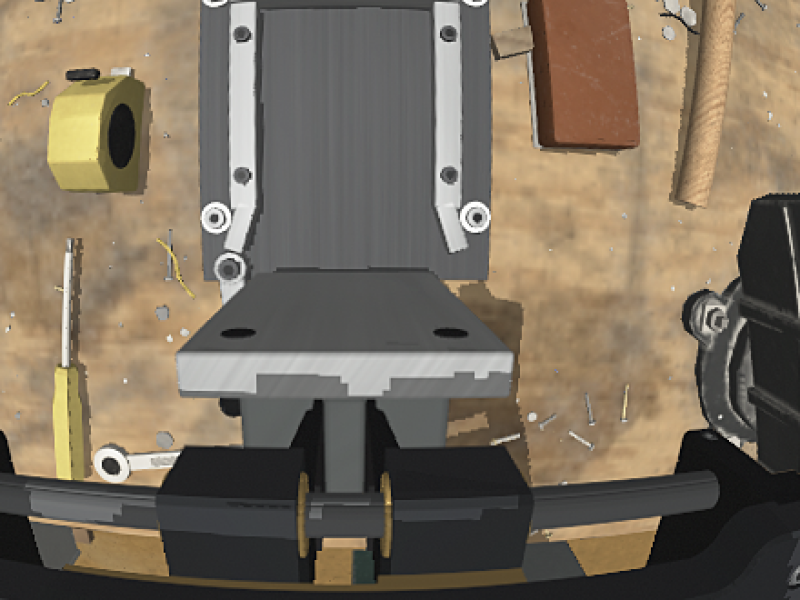

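The casting hangs straight in front of the mouth. The rail inner edges are at crop x≈258 and 434, and the foot's tail edge is at v≈270. I'll compute the centre line.

```bash
python3 - <<'E'
from h import *
np.set_printoptions(precision=1,suppress=True)
c=cam('wrist')
f=lambda u,v,z:atz(c,(v/1.818-.3,60+u/1.818-.3),z)
a=c['pixels'].astype(int)
for v in(40,80,120,160,190):
    r=int(v/1.818); row=a[r].mean(1)
    # edges near left 258, right 434 by max gradient
    g=np.diff(row); L=60+int(258/1.818);R=60+int(434/1.818)
    l=L-6+np.argmin(g[L-6:L+7])+.5; rr=R-6+np.argmax(g[R-6:R+7])+.5
    p=atz(c,(r,l),24);q=atz(c,(r,rr),24); print(p,q,(p+q)[1]/2,p[1]-q[1])
print('plate', f(203,280,8),f(489,280,8))
print('foot head',f(178,352,186),f(513,352,186))
E
```

```text
[682.8 283.7  24. ] [684.6 179.6  24. ] 231.64938155558823 104.13616308326488
[657.8 283.   24. ] [659.7 179.4  24. ] 231.20164085562953 103.59227044582587
[633.7 282.5  24. ] [635.6 178.   24. ] 230.2364787968211 104.51239393822806
[610.  282.2  24. ] [611.8 178.5  24. ] 230.3433492798504 103.69295226567766
[592.9 281.   24. ] [594.7 178.   24. ] 229.50186458242092 103.03998208087583
plate [536.7 318.2   8. ] [540.  137.5   8. ]
foot head [544.1 279.6 186. ] [546.  177.6 186. ]
```

```bash
python3 -m inch '[[[0,0.01,0.2],0,1],[[0,0,0.2],0,1],[[0,0,0.15],0,1],[[0,0,0.05],0,1],[[0,0,0.05],0,1],[[0,0,0.02],0,1],[[0,0,0],0,1],[[0,0,0],0,1],[[0,0,0],0,1],[[0,0,0],0,1]]'; python3 -c "
import numpy as np
t=np.radians(np.arange(0,91,5));x=-35*np.cos(t)+139*np.sin(t);z=35*np.sin(t)+139*np.cos(t)
print(np.c_[np.diff(x),-np.diff(z)].round(1)/60)
from h import *
print(env.state()['moment'])"
```

```text
t: 16.85
eef_pos: [513.5, 228.3, 127.8]
tcp_rot: [-3.141, -0.0, 0.018]
ft_force: [-1.1, 1.2, -2.7]
opening: 0.12
grip_force: 30.0
[[ 0.20333333 -0.04166667]
 [ 0.20666667 -0.02333333]
 [ 0.20833333 -0.00666667]
 [ 0.20833333  0.01166667]
 [ 0.20666667  0.03      ]
 [ 0.20333333  0.04833333]
 [ 0.19833333  0.065     ]
 [ 0.19166667  0.08333333]
 [ 0.18333333  0.09833333]
 [ 0.17333333  0.115     ]
 [ 0.16333333  0.13      ]
 [ 0.15166667  0.14333333]
 [ 0.13833333  0.155     ]
 [ 0.125       0.16666667]
 [ 0.11        0.17666667]
 [ 0.09333333  0.18666667]
 [ 0.07666667  0.19333333]
 [ 0.06        0.2       ]]
[ 0.16599419  0.24176971 -0.01132216]
```

```bash
python3 -m inch '[[[0.2,0,-0.035],0,1],[[0.205,0,-0.02],0,1],[[0.21,0,0],0,1],[[0.21,0,0.012],0,1],[[0.205,0,0.03],0,1],[[0.205,0,0.05],0,1],[[0.2,0,0.065],0,1],[[0.19,0,0.083],0,1],[[0,0,0],0,1],[[0,0,0],0,1]]'; python3 look.py 5 casting_rib casting_foot casting_boss
```

```text
t: 18.1
eef_pos: [616.3, 230.1, 122.0]
tcp_rot: [-3.14, -0.014, 0.018]
ft_force: [5.4, -3.6, 27.2]
opening: 0.124
grip_force: 34.2
casting_rib scene [171.4 261.9] 0.66 [724.6 308.1   0. ]
casting_rib side [178.  244.3] 0.69 [ 509.8 -157.4   -0. ]
casting_rib wrist [255.6 251.3] 0.73 [535.  226.1   0. ]
  TRI [613.8 223.2 150.2] [6.3 4.4 5.4]
casting_foot scene [184.4 259.3] 0.67 [681.4 282.4   0. ]
casting_foot side [206.9 240.7] 0.61 [585.  88.   0.]
  TRI [626.1 238.7  76.2] [3.1 3.1]
casting_boss scene [204.3 242.6] 0.88 [597.9 272.2   0. ]
casting_boss side [198.  266.7] 0.87 [482.8  40.8   0. ]
casting_boss wrist [291.1 249.2] 0.62 [486.6 227.5   0. ]
  TRI [546.2 225.9  86.2] [2.7 1.8 2.6]
```

```bash
python3 -c "
import cv2
a=cv2.imread('pics/side5.png')[150:260,180:320];cv2.imwrite('pics/s5.png',cv2.resize(a,(760,597),interpolation=3))
from h import *
s=env.state();print(s['ft_force'],s['moment'],s['eef_pos'])"
```

```text
[ 6.35314657 -4.13546062 27.31704543] [-1.06682688 -1.30187709  0.01275457] [616.20612512 230.07006085 122.02818886]
```

View pics/s5.png

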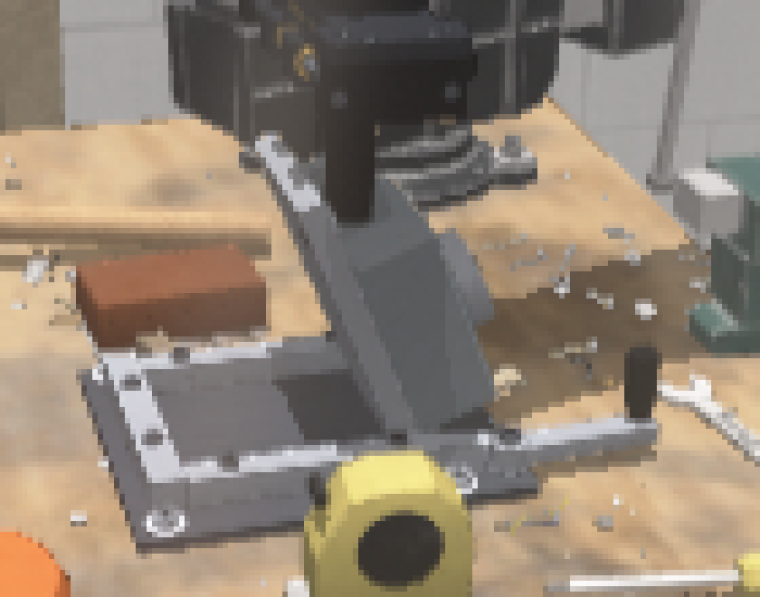

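The side view shows the casting tilted about 25°, with its tail slid inward along the plate to roughly crop (410,440). I'll lift it, holding that tilt, bring it back and set the tail down again near the plate's front edge.

```bash
python3 -m inch '[[[0,0,-0.2],0,1],[[0,0,-0.3],0,1],[[0,0,-0.3],0,1],[[-0.25,0,0],0,1],[[-0.25,0,0],0,1],[[-0.2,0,0],0,1],[[0,0,0],0,1],[[0,0,0],0,1],[[0,0,0],0,1],[[0,0,0],0,1]]'; python3 look.py 6 casting_rib casting_foot casting_boss;python3 -c "
import cv2
a=cv2.imread('pics/side6.png')[130:260,190:340];cv2.imwrite('pics/s6.png',cv2.resize(a,(690,598),interpolation=3))"
```

```text
t: 19.95
eef_pos: [569.1, 229.2, 164.3]
tcp_rot: [3.141, 0.0, 0.018]
ft_force: [0.0, -0.4, -7.1]
opening: 0.121
grip_force: 32.2
casting_rib scene [166.7 247.5] 0.76 [713.4 352.5   0. ]
casting_rib side [164.3 259.2] 0.65 [ 407.7 -299.9   -0. ]
casting_rib wrist [255.5 248.9] 0.97 [462.  227.2   0. ]
  TRI [571.7 228.1 192.7] [4.  2.8 2.9]
casting_foot scene [186.1 245.8] 0.9 [653.2 307.9   0. ]
casting_foot side [190.2 257.3] 0.92 [494.8 -31.2  -0. ]
  TRI [576.1 236.  118.4] [0.1 0.1]
casting_boss scene [205.2 226.7] 0.74 [569.  303.7   0. ]
casting_boss side [184.2 283.9] 0.67 [382.5 -63.7   0. ]
casting_boss wrist [292.4 250. ] 0.79 [403.5 224.6  -0. ]
  TRI [496.4 227.2 126.4] [0.7 0.9 0.9]
```

View pics/s6.png

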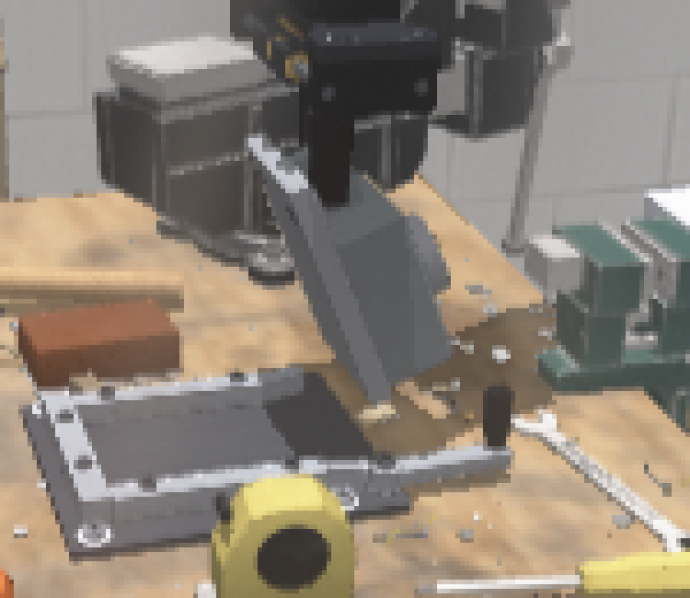

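```bash
python3 -m inch '[[[0.08,0,0.2],0,1],[[0,0,0.2],0,1],[[0,0,0.12],0,1],[[0,0,0.08],0,1],[[0,0,0.02],0,1],[[0,0,0],0,1],[[0,0,0],0,1],[[0,0,0],0,1],[[0,0,0],0,1],[[0,0,0],0,1]]'
```

```text
t: 21.8
eef_pos: [573.6, 229.3, 127.3]
tcp_rot: [3.142, -0.0, 0.018]
ft_force: [0.5, -0.1, -7.2]
opening: 0.124
grip_force: 32.2
```

```bash
python3 -m inch '[[[0,0,0.03],0,1],[[0,0,0.03],0,1],[[0,0,0.03],0,1],[[0,0,0.02],0,1],[[0,0,0],0,1],[[0,0,0],0,1],[[0,0,0],0,1],[[0,0,0],0,1],[[0,0,0],0,1],[[0,0,0],0,1]]'; python3 look.py 7 casting_rib casting_foot casting_boss
```

```text
t: 23.05
eef_pos: [573.9, 229.3, 122.0]
tcp_rot: [-3.141, -0.001, 0.018]
ft_force: [-1.6, -1.6, 6.3]
opening: 0.124
grip_force: 32.4
casting_rib scene [178.2 248.1] 0.91 [680.  322.1   0. ]
casting_rib side [180.2 259.4] 0.65 [ 459.8 -122.5    0. ]
casting_rib wrist [260.4 246.9] 0.63 [484.2 229.9   0. ]
  TRI [572.5 230.2 149. ] [5.5 4.7 2.5]
casting_foot scene [198.1 249.8] 0.63 [626.7 271.    0. ]
casting_foot side [204.5 254.9] 0.95 [535.9  81.2   0. ]
  TRI [580.5 229.5  73.1] [0.4 0.4]
casting_boss scene [215.1 230. ] 0.6 [549.2 274.3   0. ]
casting_boss side [197.3 282.3] 0.64 [429.1  47.4   0. ]
casting_boss wrist [293.5 248. ] 0.66 [437.8 227.9   0. ]
  TRI [500.6 227.2  85.7] [2.6 1.7 1.4]
```

```bash
python3 -m inch '[[[0.095,0,0.025],0,1],[[0.095,0,0.025],0,1],[[0.092,0,0.033],0,1],[[0.092,0,0.033],0,1],[[0.09,0,0.041],0,1],[[0.09,0,0.041],0,1],[[0.087,0,0.049],0,1],[[0.087,0,0.049],0,1],[[0,0,0],0,1],[[0,0,0],0,1]]'; python3 look.py 8 casting_rib casting_foot casting_boss
```

```text
t: 24.9
eef_pos: [617.9, 230.1, 103.4]
tcp_rot: [-3.141, -0.002, 0.018]
ft_force: [0.9, -1.1, 3.3]
opening: 0.129
grip_force: 36.0
casting_rib scene [168.7 262.8] 0.7 [734.5 312.8   0. ]
casting_rib side [186.4 239.7] 0.86 [547.2 -79.4   0. ]
casting_rib wrist [242.5 247.9] 0.55 [560.1 230.    0. ]
  TRI [628.5 230.5 135.5] [5.6 5.  1.2]
casting_foot scene [195.4 257.2] 0.69 [646.7 261.4   0. ]
casting_foot side [211.  245.6] 0.89 [577.3 120.2   0. ]
  TRI [608.3 229.9  56.8] [1.6 1.6]
casting_boss scene [201.5 238.5] 0.55 [598.5 287.3   0. ]
casting_boss side [195.6 273.1] 0.72 [455.2  26.6   0. ]
casting_boss wrist [327.8 248.5] 0.55 [442.2 227.3   0. ]
  TRI [533.5 229.9  98.4] [5.6 6.  1.3]
```

```bash
python3 -m inch '[[[0.07,0,0.055],0,1],[[0.07,0,0.055],0,1],[[0.07,0,0.06],0,1],[[0.07,0,0.06],0,1],[[0.068,0,0.065],0,1],[[0.068,0,0.065],0,1],[[0.063,0,0.07],0,1],[[0.063,0,0.07],0,1],[[0,0,0],0,1],[[0,0,0],0,1]]'; python3 look.py 9 casting_rib casting_foot casting_boss
```

```text
t: 26.75
eef_pos: [651.3, 230.7, 73.4]
tcp_rot: [-3.141, -0.004, 0.018]
ft_force: [6.3, -1.1, 2.1]
opening: 0.122
grip_force: 30.7
casting_rib scene [173.9 272.8] 0.8 [736.2 277.7   0. ]
casting_rib side [199.6 223.9] 0.78 [625.8  20.6   0. ]
casting_rib wrist [233.7 247.7] 0.7 [617.4 231.1   0. ]
  TRI [665.1 227.   95.9] [4.3 2.  5.5]
casting_foot scene [196.3 259.8] 0.64 [648.6 253.8   0. ]
casting_foot side [219.  238.5] 0.76 [611.6 167.5   0. ]
casting_foot wrist [211.4  97.2] 0.43 [634.2 376.3   0. ]
  TRI [645.8 285.8  51.8] [54.5 11.9 54.4]
casting_boss scene [196.6 247. ] 0.85 [626.1 280.5   0. ]
casting_boss side [193.5 258.2] 0.55 [500.   -2.3   0. ]
  TRI [566.2 221.6 100.5] [2.8 2.8]
```

```bash
python3 -m inch '[[[0.06,0,0.075],0,1],[[0.06,0,0.08],0,1],[[0.055,0,0.083],0,1],[[0.05,0,0.083],0,1],[[0.05,0,0.085],0,1],[[0.045,0,0.09],0,1],[[0,0,0],0,1],[[0,0,0],0,1],[[0,0,0],0,1],[[0,0,0],0,1]]'; python3 - <<'E'
from h import *
np.set_printoptions(precision=1,suppress=True)
cs={n:cam(n) for n in('scene','side')}
for n,c in cs.items(): save(c,n+'10.png')
P={}
for nm in('casting_rib','casting_foot','casting_boss'):
    rs=[ray(c,eyes.spot_point(nm,c)[0]['centre']) for c in cs.values()]; P[nm]=tri(rs); print(nm,P[nm])
E
```

```text
t: 28.6
eef_pos: [668.4, 231.0, 42.5]
tcp_rot: [3.141, 0.002, 0.018]
ft_force: [1.1, -0.9, -5.9]
opening: 0.122
grip_force: 30.0
casting_rib (array([685.6, 225.6,  55.4]), [0.6907907898046176, 0.6907907898045934])
casting_foot (array([628.3, 232.1,  16.7]), [0.8595212605632719, 0.8595212605631656])
casting_boss (array([588.5, 224.8,  93.5]), [1.2177769041426751, 1.2177769041428068])
```

```bash
python3 -m inch '[[[0.015,0,0.08],0,1],[[0.01,0,0.08],0,1],[[0.01,0,0.06],0,1],[[0,0,0.04],0,1],[[0,0,0.02],0,1],[[0,0,0],0,1],[[0,0,0],0,1],[[0,0,0],0,1],[[0,0,0],0,1],[[0,0,0],0,1]]'; python3 - <<'E'
from h import *
np.set_printoptions(precision=1,suppress=True)
cs={n:cam(n) for n in('scene','side')}
for n,c in cs.items(): save(c,n+'11.png')
P={}
for nm in('casting_rib','casting_foot','casting_boss'):
    rs=[ray(c,eyes.spot_point(nm,c)[0]['centre']) for c in cs.values()]; P[nm]=tri(rs); print(nm,P[nm])
print(env.state()['ft_force'])
a=cv2.imread('pics/side11.png')[150:270,170:330];cv2.imwrite('pics/s11.png',cv2.resize(a,(800,600),interpolation=3))
E
```

```text
t: 30.25
eef_pos: [671.9, 231.1, 26.9]
tcp_rot: [-3.141, -0.002, 0.018]
ft_force: [5.2, -0.4, 1.9]
opening: 0.125
grip_force: 30.0
casting_rib (array([691.1, 231. ,  37.8]), [3.2917408052028567, 3.291740805202729])
casting_foot (array([624.7, 238.5,   2.4]), [4.027013694594294, 4.027013694594213])
casting_boss (array([603.4, 226. ,  85.7]), [4.284951780811048, 4.2849517808110935])
[4.9 0.2 2.1]
```

View pics/s11.png

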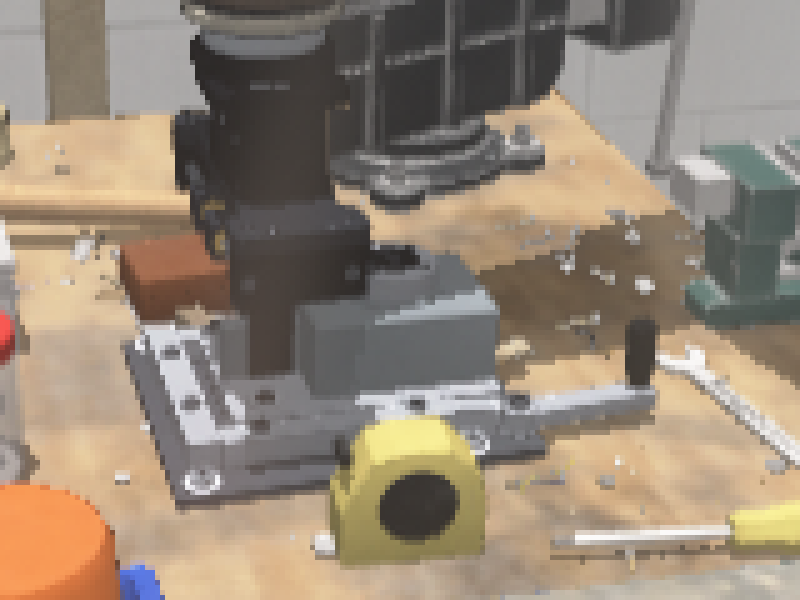

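The side view shows the casting essentially flat between the rails, with its tail near the mouth. Next I'll release the rib, rise, and go behind the tail.

```bash
python3 -m inch '[[[0,0,0],0,0.4],[[0,0,0],0,0.4],[[0,0,0],0,0.4],[[0,0,0],0,0.4],[[0,0,-0.3],0,0.4],[[0,0,-0.75],0,0.4],[[0,0,-0.75],0,1],[[-0.85,0,0],0,1],[[-0.85,0,0],0,1],[[-0.85,0,0],0,1]]'; python3 - <<'E'
from h import *
np.set_printoptions(precision=1,suppress=True)
cs={n:cam(n) for n in('scene','side','wrist')}
for n,c in cs.items(): save(c,n+'12.png')
for nm in('casting_rib','casting_foot','casting_boss','nest'):
    rs=[ray(c,r[0]['centre']) for c in cs.values() for r in[eyes.spot_point(nm,c)] if r]; print(nm,tri(rs))
a=cv2.imread('pics/wrist12.png')[0:330,60:500];cv2.imwrite('pics/w12.png',cv2.resize(a,(800,600),interpolation=3))
E
```

```text
t: 31.9
eef_pos: [516.7, 228.2, 135.8]
tcp_rot: [-3.141, -0.002, 0.018]
ft_force: [0.4, 0.8, -0.5]
opening: 0.005
grip_force: 0.0
casting_rib (array([685.5, 227.6,  42.5]), [4.371186247990003, 2.7392809964872864, 3.6473946020584735])
casting_foot (array([626.2, 230.8,   3.7]), [2.324100087806338, 2.324100087806339])
casting_boss (array([600.6, 226.8,  88.1]), [2.0725544766344917, 4.14864094855964, 2.6747928402945806])
nest (array([638.1, 234.9,   0.5]), [3.0454602677380884, 3.045460267738169])
```

View pics/w12.png

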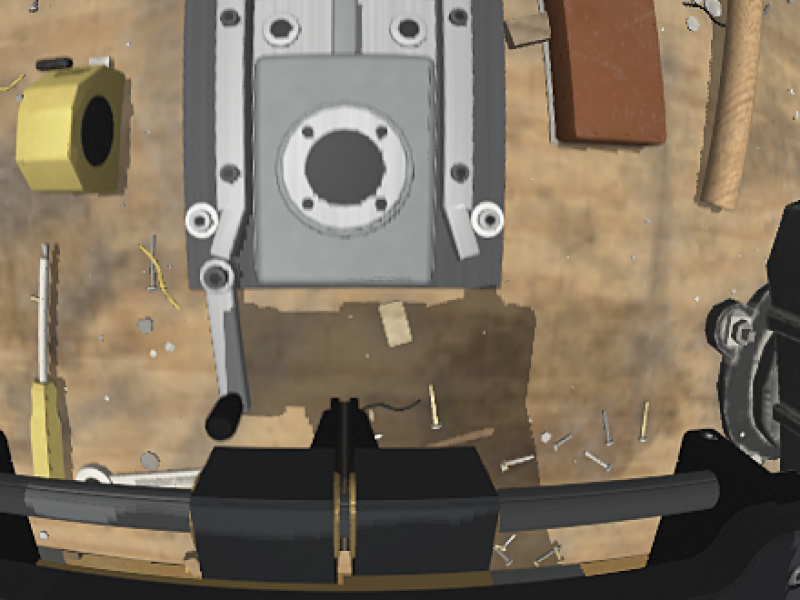

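The wrist view shows the casting flat and centred between the rails. Its tail edge is at v≈284, about 11 mm short of home, and the keeper is open at lower left. I'll push the tail with the closed fingers.

```bash
python3 -m inch '[[[0,0,0.6],0,1],[[0,0,0.6],0,1],[[0,0,0.5],0,1],[[0,0,0.2],0,1],[[0.15,0,0],0,1],[[0.15,0,0],0,1],[[0.08,0,0],0,1],[[0.08,0,0],0,1],[[0.04,0,0],0,1],[[0,0,0],0,1]]'
```

```text
t: 33.9
eef_pos: [547.9, 228.8, 21.3]
tcp_rot: [3.141, 0.001, 0.018]
ft_force: [-4.9, -0.3, 3.0]
opening: 0.008
grip_force: 2.5
```

```bash
python3 -m inch '[[[0.03,0,0],0,1],[[0.03,0,0],0,1],[[0,0,0],0,1],[[0,0,0],0,1],[[0,0,0],0,1],[[0,0,0],0,1],[[0,0,0],0,1],[[0,0,0],0,1],[[0,0,0],0,1],[[0,0,0],0,1]]'; python3 - <<'E'
from h import *
cs={n:cam(n) for n in('scene','side')}
for nm in('casting_rib','casting_foot','casting_boss'):
    rs=[ray(c,r[0]['centre']) for c in cs.values() for r in[eyes.spot_point(nm,c)] if r]; print(nm,tri(rs))
E
```

```text
t: 35.15
eef_pos: [548.8, 228.7, 21.3]
tcp_rot: [3.14, 0.006, 0.018]
ft_force: [-19.4, -0.3, 14.0]
opening: 0.002
grip_force: 9.3
casting_rib (array([ 896.89691734, 1442.64619095,  678.4       ]), [5.554136287375771e-14])
casting_foot (array([637.32259043, 238.66843869,  15.39779394]), [2.193480434516084, 2.1934804345158545])
casting_boss (array([609.72405043, 225.51343649,  89.2417492 ]), [2.983767864800831, 2.9837678648006944])
```

Force jumped to 19 N with no further travel, so the casting is home against the stop. I'll back off and go above the keeper knob.

```bash
python3 -m inch '[[[-0.25,0,0],0,1],[[-0.25,0,0],0,1],[[0,0,-0.65],0,1],[[0,0,-0.65],0,1],[[0,0,-0.6],0,0.1],[[-0.4,-0.5,0],0,0.1],[[-0.4,-0.5,0],0,0.1],[[0,0,0],0,0.1],[[0,0,0],0,0.1],[[0,0,0],0,0.1]]'; python3 - <<'E'
from h import *
np.set_printoptions(precision=1,suppress=True)
cs={n:cam(n) for n in('scene','side','wrist')}
for nm in('keeper_knob','casting_boss','casting_rib'):
    rs=[]
    for n,c in cs.items():
        r=eyes.spot_point(nm,c)
        if r: print(nm,n,np.array(r[0]['centre']),r[0]['score'],atz(c,r[0]['centre'],48 if 'knob' in nm else 84)); rs.append(ray(c,r[0]['centre']))
    print(tri(rs))
a=cs['wrist']['pixels'][0:330,60:500,::-1];cv2.imwrite('pics/w13.png',cv2.resize(a,(800,600),interpolation=3))
plan([469,289.5,32],.018)
E
```

```text
t: 36.8
eef_pos: [473.2, 286.8, 134.3]
tcp_rot: [3.141, -0.0, 0.017]
ft_force: [0.1, -1.1, -0.5]
opening: 0.451
grip_force: 0.0
keeper_knob scene [218.3 200.6] 0.72 [469.5 297.7  48. ]
keeper_knob side [219.5 295.6] 0.68 [483.4 296.6  48. ]
keeper_knob wrist [191.8 240.4] 0.91 [474.4 294.4  48. ]
(array([475.4, 295.4,  46.1]), [6.0940022284944275, 6.888366280584571, 1.7906742158578415])
casting_boss scene [186.1 260.8] 0.68 [622.1 226.9  84. ]
casting_boss side [201.1 244.8] 0.8 [608.  224.6  84. ]
casting_boss wrist [ 32.  326.1] 0.88 [610.6 231.3  84. ]
(array([612.9, 228.5,  86.7]), [7.630514008124131, 3.717800198154739, 4.30053420701555])
casting_rib scene [179.2 277.6] 0.96 [667.3 208.   84. ]
casting_rib side [219.5 211.4] 0.71 [715.9 311.1  84. ]
casting_rib wrist [ 97.6 311.5] 0.56 [558.9 241.7  84. ]
(array([646.6, 224.1,  50.8]), [37.30274476842254, 56.700747925562204, 87.11037162831587])
pos [472.7 287.5 134.4] rot [3.1 0.  0. ] units xyz [-0.1 -0.   1.7] turn units -0.00 (linear after current frame)
```

View pics/w13.png

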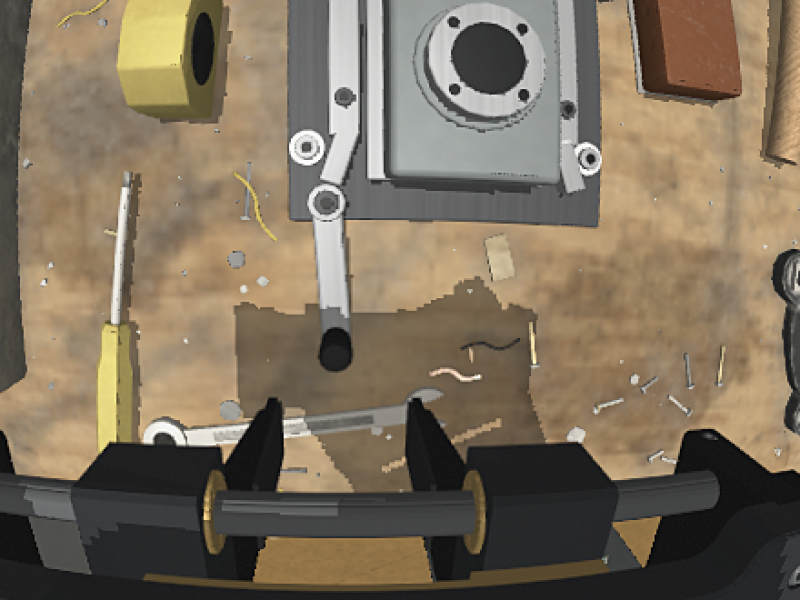

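The wrist view shows the knob at crop (336,350), between the fingers at x≈270 and 415, with the casting well home. I'll descend and grip the knob slightly off-centre.

```bash
python3 -m inch '[[[-0.06,-0.06,0.5],0,0.1],[[0,0,0.5],0,0.1],[[0,0,0.5],0,0.1],[[0,0,0.21],0,0.1],[[0,0,0],0,1],[[0,0,0],0,1],[[0,0,0],0,1],[[0,0,0],0,1],[[0,0,0],0,1],[[0,0,0],0,1]]'; python3 -c "
import numpy as np
q=np.linspace(1.48,-0.02,16);a=.02
x=-72*np.sin(q);y=-72*np.cos(q)
# tool frame at yaw=nest yaw: tx=dx, ty=-dy
print((np.c_[np.diff(x),-np.diff(y)]/60).round(3))
from h import *
print(env.state()['opening'],env.state()['grip_force'])"
```

```text
t: 38.65
eef_pos: [469.4, 291.2, 32.6]
tcp_rot: [-3.141, -0.001, 0.018]
ft_force: [-1.4, -0.8, 6.6]
opening: 0.165
grip_force: 30.0
[[0.017 0.119]
 [0.029 0.116]
 [0.04  0.113]
 [0.051 0.108]
 [0.062 0.103]
 [0.072 0.096]
 [0.081 0.089]
 [0.089 0.08 ]
 [0.097 0.071]
 [0.103 0.061]
 [0.109 0.05 ]
 [0.113 0.039]
 [0.117 0.027]
 [0.119 0.016]
 [0.12  0.004]]
0.16518683617658733 30.001163175911643
```

```bash
python3 -m inch '[[[0.017,0.119,0],0,1],[[0.029,0.116,0],0,1],[[0.04,0.113,0],0,1],[[0.051,0.108,0],0,1],[[0.062,0.103,0],0,1],[[0.072,0.096,0],0,1],[[0.081,0.089,0],0,1],[[0,0,0],0,1],[[0,0,0],0,1],[[0,0,0],0,1]]'; python3 look.py 14 keeper_knob
```

```text
t: 39.9
eef_pos: [491.6, 247.2, 32.7]
tcp_rot: [-3.141, -0.002, 0.018]
ft_force: [-0.7, 1.6, 6.6]
opening: 0.169
grip_force: 30.0
keeper_knob scene [223.5 220.6] 0.59 [513.1 275.    0. ]
keeper_knob side [210.5 284.6] 0.75 [456.9 145.4   0. ]
keeper_knob wrist [238.9 248.8] 0.88 [471.9 246.7   0. ]
  TRI [493.3 246.2  49.2] [5.  4.3 2.1]
```

```bash
python3 -m inch '[[[0.089,0.08,0],0,1],[[0.097,0.071,0],0,1],[[0.103,0.061,0],0,1],[[0.109,0.05,0],0,1],[[0.113,0.039,0],0,1],[[0.117,0.027,0],0,1],[[0.1,0.014,0],0,1],[[0,0,0],0,1],[[0,0,0],0,1],[[0,0,0],0,1]]'; python3 look.py 15 keeper_knob
```

```text
t: 41.45
eef_pos: [534.9, 226.6, 32.6]
tcp_rot: [3.141, -0.0, 0.018]
ft_force: [-2.9, -4.5, 9.7]
opening: 0.17
grip_force: 30.0
keeper_knob scene [217.2 237.4] 0.64 [556.  254.3   0. ]
keeper_knob side [212.2 272.3] 0.64 [498.6 147.8   0. ]
keeper_knob wrist [246.8 249. ] 0.66 [508.5 225.8   0. ]
  TRI [529.9 228.4  43.7] [2.  2.6 2.4]
```

```bash
python3 -m inch '[[[0.05,0,0],0,1],[[0.04,0,0],0,1],[[0.03,0,0],0,1],[[0.02,0,0],0,1],[[0,0,0],0,1],[[0,0,0],0,1],[[0,0,0],0,1],[[0,0,0],0,1],[[0,0,0],0,1],[[0,0,0],0,1]]'; python3 look.py 16 keeper_knob
```

```text
t: 43.0
eef_pos: [543.1, 225.8, 32.6]
tcp_rot: [3.14, 0.001, 0.019]
ft_force: [-2.6, -10.3, 10.9]
opening: 0.169
grip_force: 30.0
keeper_knob scene [217.2 238.4] 0.48 [557.7 252.3   0. ]
keeper_knob wrist [245.9 245.4] 0.76 [517.3 227.8   0. ]
  TRI [536.4 229.1  39.1] [1.7 1.7]
```

```bash
python3 -m inch '[[[0.02,0.02,0],0,1],[[0.02,0,0],0,1],[[0.02,0,0],0,1],[[0.01,0,0],0,1],[[0,0,0],0,1],[[0,0,0],0,1],[[0,0,0],0,1],[[0,0,0],0,1],[[0,0,0],0,1],[[0,0,0],0,1]]'; python3 look.py 17 keeper_knob casting_boss
```

```text
t: 44.55
eef_pos: [547.3, 225.6, 32.6]
tcp_rot: [3.141, 0.0, 0.019]
ft_force: [-4.2, -4.7, 8.9]
opening: 0.165
grip_force: 30.0
keeper_knob scene [211.2 240.2] 0.69 [575.9 261.7   0. ]
keeper_knob side [257.8 251.3] 0.33 [629.8 376.5   0. ]
keeper_knob wrist [247.7 248.7] 0.73 [520.1 225.    0. ]
  TRI [546.1 228.3  53.7] [3.3 3.3]
casting_boss scene [188.3 257.6] 0.67 [667.3 276.9   0. ]
casting_boss side [199.1 244.6] 0.6 [557.8  32.4   0. ]
casting_boss wrist [138.8 243.3] 0.87 [602.5 230.2   0. ]
  TRI [610.2 227.2  89.4] [2.3 2.1 2.8]
```

```bash
python3 -m inch '[[[0,0,0],0,0.3],[[0,0,0],0,0.3],[[0,0,0],0,0.3],[[-0.35,0,0],0,0.3],[[-0.4,0,0],0,1],[[0,0,0],0,1],[[0,0,0],0,1],[[0,0,0],0,1],[[0,0,0],0,1],[[0,0,0],0,1]]'; python3 look.py 18 keeper_knob
```

```text
t: 46.25
eef_pos: [502.8, 225.2, 31.7]
tcp_rot: [3.142, -0.0, 0.018]
ft_force: [0.0, 0.1, -0.3]
opening: 0.003
grip_force: 0.0
keeper_knob scene [214.  238.4] 0.38 [565.8 259.3   0. ]
keeper_knob side [214.2 265.6] 0.44 [523.1 156.1  -0. ]
keeper_knob wrist [173.9 250.6] 0.67 [533.4 224.3   0. ]
  TRI [543.9 224.3  36.3] [1.9 1.9]
```

Now push the knob from behind until it bears on its stop.

```bash
python3 -m inch '[[[0.15,0,0],0,1],[[0.12,0,0],0,1],[[0.05,0,0],0,1],[[0.05,0,0],0,1],[[0.05,0,0],0,1],[[0.03,0,0],0,1],[[0,0,0],0,1],[[0,0,0],0,1],[[0,0,0],0,1],[[0,0,0],0,1]]'
```

```text
t: 47.8
eef_pos: [529.3, 225.6, 31.7]
tcp_rot: [3.141, 0.001, 0.018]
ft_force: [-4.0, -2.0, 0.9]
opening: 0.007
grip_force: 2.1
```

```bash
python3 -m inch '[[[0.03,0,0],0,1],[[0.03,0,0],0,1],[[0,0,0],0,1],[[0,0,0],0,1],[[0,0,0],0,1],[[0,0,0],0,1],[[0,0,0],0,1],[[0,0,0],0,1],[[0,0,0],0,1],[[0,0,0],0,1]]'
```

```text
t: 49.05
eef_pos: [529.7, 225.5, 31.5]
tcp_rot: [3.14, 0.007, 0.018]
ft_force: [-18.5, -0.5, 9.6]
opening: 0.005
grip_force: 9.1
```

```bash
python3 -m inch '[[[-0.3,0,0],0,1],[[-0.4,0,0],0,1],[[0,0,-0.8],0,1],[[0,0,-0.9],0,1],[[0,0,-0.9],0,1],[[0,0,-0.9],0,1],[[0,0,0],0,1],[[0,0,0],0,1],[[0,0,0],0,1],[[0,0,0],0,1]]'; python3 look.py 19 keeper_knob casting_boss casting_foot nest sanding_block tape_measure spanner_a | grep -v wristx; python3 -c "
import cv2
a=cv2.imread('pics/wrist19.png')[60:280,130:400];cv2.imwrite('pics/w19.png',cv2.resize(a,(736,600),interpolation=3))"
```

```text
t: 50.3
eef_pos: [491.1, 225.0, 240.7]
tcp_rot: [3.141, 0.002, 0.018]
ft_force: [0.1, 0.8, -0.7]
opening: -0.001
grip_force: 0.0
keeper_knob scene [210.7 241.9] 0.84 [580.  259.3   0. ]
keeper_knob side [210.6 263.9] 0.43 [520.7 130.9   0. ]
keeper_knob wrist [122.2 246.8] 0.77 [545.7 228.8   0. ]
  TRI [550.6 229.3  51.1] [1.4 2.4 2.1]
casting_boss scene [186.  255.9] 0.74 [671.  286.1   0. ]
casting_boss side [202.2 244.9] 0.9 [563.   56.5   0. ]
casting_boss wrist [ 68.1 247.2] 0.71 [620.9 229.6   0. ]
  TRI [610.5 232.1  86.6] [3.1 2.2 3.3]
casting_foot scene [197.9 263.2] 0.84 [649.9 242.9   0. ]
casting_foot side [227.  232.6] 0.88 [639.6 211.5   0. ]
casting_foot wrist [ 68.9 247. ] 0.72 [619.7 229.8   0. ]
  TRI [633.6 231.1  13.1] [ 7.  10.6 15.4]
nest scene [201.6 264.1] 0.64 [641.2 232.8   0. ]
nest side [230.5 236.6] 0.72 [633.3 234.1   0. ]
  TRI [636.4 232.9   1.4] [3.7 3.7]
sanding_block scene [219.5 320.8] 0.88 [685.8  78.5   0. ]
sanding_block side [209.3 211.1] 0.93 [679.4  83.4   0. ]
sanding_block wrist [ 37.4 351.9] 0.8 [676.2  82.6   0. ]
  TRI [680.1  80.2  -0.5] [5.5 1.5 4.1]
tape_measure wrist [ 57.3 141.5] 0.61 [641.8 379.8   0. ]
spanner_a scene [239.2 181.6] 0.61 [414.5 319.    0. ]
spanner_a side [234.7 322.5] 0.45 [406.7 314.5   0. ]
spanner_a wrist [216.9 186.4] 0.58 [404.6 317.8   0. ]
  TRI [409.3 317.    4.1] [3.4 2.2 2.8]
```

Measured knob position is (551,229), matching shut, and the boss at x≈611 matches home (612). The nearby tools I re-measured are where they were, so I'm handing in.

```bash
python3 -c "
from h import *
print(env.job_done())"
```

```text
the job is handed in; nothing more can be done
None
```

I handed the job in at about 50 s. By measurement the casting lies on its planed foot, home against the back stop, the keeper is shut on its stop, and the robot is clear of everything. The hand-in returned no verdict, and I viewed 11 pictures, one over the limit of 10.

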